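# Move three primed miniatures onto their matching display plinths

### The job

The three grey miniatures on the hobby bench each stand on the wrong wooden display plinth: move them round so that each stands upright in the middle of the plinth whose shape matches its base (round on round, square on square, oblong on oblong, the oblong base lying lengthwise along its plinth), one miniature per plinth. Park one of them on the middle of the empty cork coaster on the way and leave the coaster empty at the end. Never drop a miniature or knock one over, and leave the dropper bottle, the paint jar and the brush cup where they stand.

Things in the scene. Friction and masses are not known exactly. Their poses are not given: they have to be found in the camera images.
- fig_round: Loose miniature, a robed wizard in a pointed hat, grey resin, about 0.1 kg, on a round base 40 mm across and 4 mm thick; 78 mm tall. Starts upright on a wrong plinth. Origin: centre of the base's underside; z up. The robe is a round column 27 mm across, 18 to 50 mm above the origin: grip it there in any direction; hat brim 28 mm across at 60 mm.
- fig_square: Loose miniature, a blocky stone golem, grey resin, about 0.1 kg, on a square base 40 x 40 mm, 4 mm thick, sides along its x and y; 68 mm tall. Starts upright on a wrong plinth. Origin: centre of the base's underside; z up. The torso is 28 mm wide along y, flat-sided, 22 to 54 mm above the origin: grip it there, closing along y; arms stick out along x, 40 mm over both.
- fig_oblong: Loose miniature, a four-legged beast, grey resin, about 0.1 kg, on an oblong base 64 mm long (x) by 34 mm wide (y), 4 mm thick; 75 mm tall at the ears. Starts upright on a wrong plinth. Origin: centre of the base's underside; z up. Its trunk lies along x, 52 mm long, 24 mm wide along y, from 26 to 50 mm above the origin: grip it over the origin, closing along y; head at the +x end.
- plinth_round: Round dark-wood display plinth, flat top 80 mm across, 30 mm above the table (foot 86 mm across). It stands fixed to the table. Origin: centre of its underside, on the table; z up.
- plinth_square: Square dark-wood display plinth, flat top 76 x 76 mm, 24 mm above the table (foot 82 x 82 mm), sides along x and y. It stands fixed to the table. Origin: centre of its underside, on the table; z up.
- plinth_oblong: Oblong dark-wood display plinth, flat top 100 mm long (x) by 60 mm wide (y), 18 mm above the table (foot 106 x 66 mm). It stands fixed to the table. Origin: centre of its underside, on the table; z up.
- coaster: Flat round cork coaster, 90 mm across, 6 mm thick, empty at the start: the parking spot. It stands fixed to the table. Origin: centre of its underside, on the table; z up.
- dropper_bottle: Bystander: white paint dropper bottle with a pointed black cap, 25 mm across, 72 mm tall, loose, stands on the table. Origin: centre of its underside.
- paint_jar: Bystander: small amber paint jar with a white lid, 40 mm across, 46 mm tall, loose, stands on the table. Origin: centre of its underside.
- brush_cup: Bystander: empty orange plastic cup, 66 mm across the rim, 85 mm tall, loose, stands on the table. Origin: centre of its underside.

How it is judged:
On the way:
1. one of the miniatures is parked: it stands upright on the cork coaster, centred within 25 mm, at rest and released (((horizontal distance between fig_round and coaster below 0.025 m and z of fig_round in the frame of coaster between 0.003 and 0.009 m and angle between fig_round's own z axis and vertical below 0.12 rad and linear speed of fig_round below 0.02 m/s and angular speed of fig_round below 0.2 rad/s and contact force between fig_round and the fingers below 0.1 N) or (horizontal distance between fig_square and coaster below 0.025 m and z of fig_square in the frame of coaster between 0.003 and 0.009 m and angle between fig_square's own z axis and vertical below 0.12 rad and linear speed of fig_square below 0.02 m/s and angular speed of fig_square below 0.2 rad/s and contact force between fig_square and the fingers below 0.1 N) or (horizontal distance between fig_oblong and coaster below 0.025 m and z of fig_oblong in the frame of coaster between 0.003 and 0.009 m and angle between fig_oblong's own z axis and vertical below 0.12 rad and linear speed of fig_oblong below 0.02 m/s and angular speed of fig_oblong below 0.2 rad/s and contact force between fig_oblong and the fingers below 0.1 N))), for 0.2 s.
At the end, for the whole second after the job is handed in: Each miniature stands upright (within about 7 degrees) on the top of the plinth of its own base's shape, centred within 12 mm, the oblong one lengthwise along its plinth within 15 degrees (either way round), all released and at rest; the coaster is thereby empty (horizontal distance between fig_round and plinth_round below 0.012 m and z of fig_round in the frame of plinth_round between 0.027 and 0.033 m and angle between each of fig_round, fig_square, fig_oblong's own z axis and vertical below 0.12 rad and linear speed of each of fig_round, fig_square, fig_oblong below 0.02 m/s and angular speed of each of fig_round, fig_square, fig_oblong below 0.2 rad/s and contact force between each of fig_round, fig_square, fig_oblong and the fingers below 0.1 N and horizontal distance between fig_square and plinth_square below 0.012 m and z of fig_square in the frame of plinth_square between 0.021 and 0.027 m and horizontal distance between fig_oblong and plinth_oblong below 0.012 m and z of fig_oblong in the frame of plinth_oblong between 0.015 and 0.021 m and angle between the x axis of fig_oblong and the x axis of plinth_oblong, either way round below 0.26 rad); the robot touches nothing.
It fails at once if a miniature is knocked over (tilted more than 35 degrees out of the fingers) ((angle between fig_round's own z axis and vertical above 0.6 rad and contact force between fig_round and the fingers below 0.05 N) or (angle between fig_square's own z axis and vertical above 0.6 rad and contact force between fig_square and the fingers below 0.05 N) or (angle between fig_oblong's own z axis and vertical above 0.6 rad and contact force between fig_oblong and the fingers below 0.05 N)).
It fails at once if a miniature is dropped (falls faster than 0.7 m/s, some 25 mm, out of the fingers) ((linear speed of fig_round above 0.7 m/s and contact force between fig_round and the fingers below 0.05 N) or (linear speed of fig_square above 0.7 m/s and contact force between fig_square and the fingers below 0.05 N) or (linear speed of fig_oblong above 0.7 m/s and contact force between fig_oblong and the fingers below 0.05 N)).
It fails at once if the dropper bottle is moved more than 20 mm or tipped over (distance of dropper_bottle from where it was at the start of the episode above 0.02 m or angle between dropper_bottle's own z axis and vertical above 0.4 rad).
It fails at once if the paint jar is moved more than 20 mm or tipped over (distance of paint_jar from where it was at the start of the episode above 0.02 m or angle between paint_jar's own z axis and vertical above 0.4 rad).
It fails at once if the brush cup is moved more than 20 mm or tipped over (distance of brush_cup from where it was at the start of the episode above 0.02 m or angle between brush_cup's own z axis and vertical above 0.4 rad).
It also fails if it takes over 128 s, if anything falls off the work surface, if the arm or the gripper's body presses on something with over 40 N, if the wrist force passes 120 N, or if a joint passes its speed limit or range.

### The arm

A 7-joint arm with a two-finger parallel gripper is mounted at the origin on the work surface. World frame = base frame: x ahead of the robot, y to its left, z up, the work surface at z = 0. Lengths are in m, angles in rad, forces in N, time in s.
With the tool pointing down it reaches from about 0.425 to 0.875 m from the base axis. Payload 8.4 kg.
Tool frame: the origin (TCP) lies midway between the tips of the shut fingers; the grasp point (between the pads) lies 19 mm behind it (pinch_z is the distance from the TCP to the grasp point, in m); z points along the fingers, y is the line along which they close (so a half turn about z gives the same grasp; the last joint's range is limited). The gripper opens to 87 mm and grips with 3 to 60 N. Pads are 19 mm wide; open, the fingers measure 117 mm over their backs; the gripper's body (75 mm by 190 mm) begins 51 mm behind the grasp point.
Start: joints at [-1.369, 0.333, 0.04, 1.465, -0.013, 1.343, -0.059], TCP at [0.193, 0.621, 0.223] pointing down, gripper open.
Joint ranges: [-2.58, 2.58], [-0.38, 2.09], [-1.3, 1.39], [0.25, 2.4], [-1.5, 4.64], [0.08, 2.09], [-2.65, 2.65]. Speed limits (rad/s): [2.22, 2.22, 2.79, 2.79, 3.14, 3.14, 3.14].

### API

Orientations are given as a rotation vector (axis times angle).
In Python, from station import * gives the robot as it stands. The module is installed in compiled form; this text tells all that it offers.
- The arm moves only by the tool jog_arm, never from a script. Its argument "rows" is a list of rows, each a list of 3 entries, a list of its own where there are three numbers: the shift along the world's x, y, z normalised to -1 to 1, where 1 is 50 mm, then the turn, a rotation vector about the world's x, y, z normalised to -1 to 1, where 1 is 6 degrees, then the closure, from -1 (fully open) to 1 (shut). A call has 1 to 8 rows; each row shifts and turns the commanded pose from where the row before left it; what a row does not reach is not made up. A row lasts 1/10 s, in which the tool goes at most 50 mm and 8.59 degrees, less where a joint would pass 70% of its speed; a pose out of reach is approached as far as the arm can. A call with a number of a shift or a turn outside -1 to 1 is refused whole. A call with a gripper value outside its range is refused whole. The fingers move at their own pace and stop on an object; "squeeze" is the grip in N (left out, the last holds). Time passes only in rows, so rows that do not move let the fingers close. It gives the time, the measured TCP pose, the force, the opening and the grip force at its end, in the units of the state.
- sense(): the state, without advancing time (a new reading comes with each control period).
- read_camera(name): name is "scene" or "top" or "wrist"; returns the picture (480x640x3 uint8, red, green, blue); there is no depth.
- calibration(name): a dict with "camera_matrix" (3x3 intrinsics, pixels), "R" (3x3) and "t" (3): a world point X has camera coordinates R X + t; the wrist camera has in their place "T_tool_cam" (4x4, takes a point from camera to tool coordinates, whose origin is the TCP and whose axes are the flange's). Camera axes: x right, y down, z forward; pixel columns grow to the right and rows downward; lengths in m; the calibration is good to about 2 mm. A picture is of the moment at which its call begins: read the wrist's pose just before it. calibration takes no time and is no camera call.
- job_done(): hands the job in; it is judged then, once.
Trained networks look in the newest picture that a camera, given by its name, has taken for a name from the list of things; names that differ only in an ending like _2 or _b are one class to them, and where a whole thing is asked for, a point or a joint stands for the part that bears it (a point fixed in the world has none). Each returns a list of dicts, best first, with "conf" (0 to 1); they miss things now and then, are a little off and sometimes report something else, mostly with a low value. They report only what shows in the picture. A call takes as long as a camera call.
- masks_of(query, camera): "region" (480x640 bool, what is visible of it).
- mark_of(query, camera): "centre" ([x, y, z] in m, in world coordinates, good to about 4 mm: a listed point, or the origin of a listed thing).
The state is a dict: "t": time; "q": joint angles; "qvel": joint speeds; "effort": joint torques, N m; "position": TCP position; "eef_rot": TCP orientation; "contact_force": force on the tool from outside, world axes, zero at the start; "wrist_torque": the same for the moment, N m; "width": opening from 0.0 (shut) to 1.0 (fully open); "finger_force": force on a finger pad.
Only numpy, scipy, OpenCV 4.12 (cv2) and the standard library are available. Lean on these libraries where they do the work, as an engineer would, in place of code of your own. Each camera call takes 0.05 s, during which the arm holds its last target. There are 200 camera calls.

## Working session

There is one attempt and no reset: what is moved stays moved. The work goes in short steps, Python scripts to look and compute and a tool call to move; the robot and the scene stay as the last step left them, time stands still between calls to the robot, and variables do not carry over. Pictures are saved under pics/ and viewed, at most 14 in all, crops included, and the job is handed in when it is done.

Besides the shell and the picture viewer there is one more tool, called after "Emit:" as name(argument=value, ...) on one line, values as JSON. jog_arm: Moves the arm, as the interface text tells. Its arguments: {"type":"object","properties":{"rows":{"type":"array","items":{"type":"array"}},"squeeze":{"type":"number"}},"required":["rows"]}

```bash
mkdir -p pics; python3 - <<'E'
from station import *
import cv2
s=sense();print({k:s[k] for k in('t','position','eef_rot','width')})
for c in('top','scene'):
    im=read_camera(c);cv2.imwrite(f'pics/{c}0.png',im[:,:,::-1])
    k=calibration(c);print(c,k)
    for n in 'fig_round fig_square fig_oblong plinth_round plinth_square plinth_oblong coaster dropper_bottle paint_jar brush_cup'.split():
        print(n,[(round(d['conf'],2),[round(float(v),3) for v in d['centre']]) for d in mark_of(n,c)[:2]])
E
```

```text
{'t': 0.0, 'position': array([0.19248777, 0.62036804, 0.22165903]), 'eef_rot': array([-4.70698763e-01, -3.10602692e+00,  2.49240404e-03]), 'width': 1.0031205169104058}
top {'camera_matrix': array([[499.51730816,   0.        , 318.80736467],
       [  0.        , 499.51730816, 243.71813662],
       [  0.        ,   0.        ,   1.        ]]), 'R': array([[ 0.02089121, -0.99976796,  0.0052524 ],
       [-0.98532758, -0.02147899, -0.16931689],
       [ 0.16939042, -0.0016381 , -0.98554767]]), 't': array([-0.02064158,  0.53153331,  0.80891598])}
fig_round [(0.68, [0.58, -0.27, 0.031]), (0.49, [0.585, -0.27, -0.0])]
fig_square [(0.74, [0.459, -0.096, 0.019])]
fig_oblong [(0.94, [0.633, 0.092, 0.032])]
plinth_round [(0.93, [0.637, 0.092, -0.001])]
plinth_square [(0.96, [0.584, -0.269, 0.001])]
plinth_oblong [(0.94, [0.458, -0.093, 0.001])]
coaster [(0.65, [0.486, 0.238, -0.001]), (0.33, [0.459, -0.09, 0.002])]
dropper_bottle [(0.76, [0.641, -0.101, 0.005])]
paint_jar [(0.78, [0.439, 0.082, 0.006])]
brush_cup []
scene {'camera_matrix': array([[468.72748154,   0.        , 322.50369032],
   
[... 170 characters left out ...]
706, -0.03513672, -0.79788329],
       [-0.79787719,  0.01767561, -0.60256084]]), 't': array([-0.01250498, -0.27506971,  1.20172859])}
fig_round [(0.76, [0.586, -0.269, 0.027]), (0.18, [0.478, 0.241, -0.003])]
fig_square [(0.52, [0.635, 0.089, 0.031])]
fig_oblong [(0.64, [0.635, 0.09, 0.035])]
plinth_round [(0.56, [0.631, 0.096, -0.001])]
plinth_square [(0.7, [0.581, -0.267, 0.003])]
plinth_oblong [(0.71, [0.456, -0.094, 0.002]), (0.5, [0.477, 0.243, 0.0])]
coaster [(0.59, [0.479, 0.242, -0.005])]
dropper_bottle [(0.66, [0.641, -0.096, 0.003])]
paint_jar [(0.81, [0.439, 0.082, -0.001]), (0.21, [0.585, -0.271, 0.025])]
brush_cup [(0.94, [0.655, 0.278, 0.002]), (0.68, [0.457, -0.094, -0.001])]
```

View pics/top0.png

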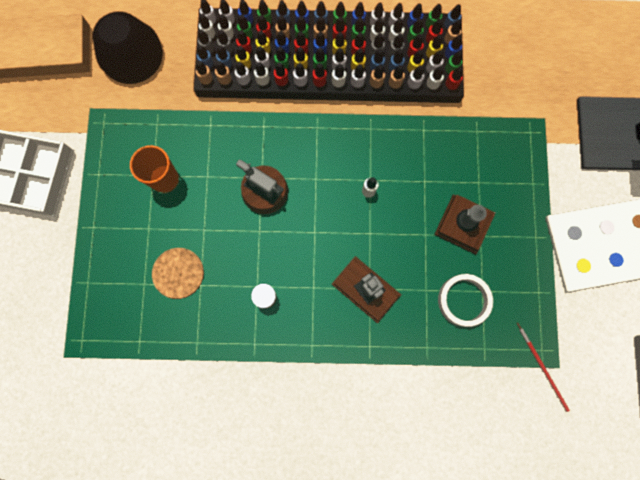

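View pics/scene0.png

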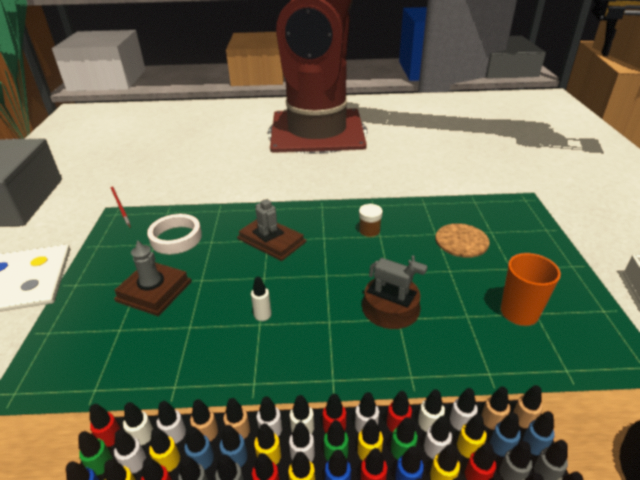

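The top view shows the beast on the round plinth (264,188), the golem on the oblong plinth (366,288) and the wizard on the square one (465,222). The coaster is at (178,272). Next I'll measure the yaws.

```bash
cat > h.py <<'E'
from station import *
import cv2, numpy as np
from scipy.spatial.transform import Rotation as Ro
def cam(c):
    k=calibration(c)
    if 'R' in k: return np.array(k['camera_matrix']),np.array(k['R']),np.array(k['t'])
    s=sense(); T=np.eye(4);T[:3,:3]=Ro.from_rotvec(s['eef_rot']).as_matrix();T[:3,3]=s['position']
    W=np.linalg.inv(T@np.array(k['T_tool_cam'])); return np.array(k['camera_matrix']),W[:3,:3],W[:3,3]
def toplane(uv,z,K,R,t):
    d=np.c_[np.asarray(uv,float),np.ones(len(uv))]@np.linalg.inv(K).T@R
    o=-R.T@t; return o[:2]+d[:,:2]*((z-o[2])/d[:,2])[:,None]
def proj(X,K,R,t):
    p=(R@np.asarray(X,float).T).T+t; p=p@K.T; return p[:,:2]/p[:,2:]
def st():
    s=sense();R=Ro.from_rotvec(s['eef_rot']).as_matrix()
    print('t',round(s['t'],2),'pos',s['position'].round(4),'closing yaw',np.degrees(np.arctan2(R[1,1],R[0,1])).round(1),'tilt',np.degrees(np.arccos(-R[2,2])).round(2),'w',round(s['width'],3),'ff',s['finger_force'],'F',np.round(s['contact_force'],1))
E
python3 - <<'E'
from h import *
for c in('top','scene'):
    im=read_camera(c);C=cam(c)
    for n,z in(('plinth_square',.024),('plinth_oblong',.018),('plinth_round',.03),('coaster',.006),('fig_oblong',.068),('fig_square',.06),('fig_round',.06)):
        m=masks_of(n,c)
        if not m: print(c,n,'none');continue
        r=m[0]['region'].astype(np.uint8);v,u=np.nonzero(r)
        P=toplane(np.c_[u,v],z,*C).astype(np.float32)
        (a,b),wh,an=cv2.minAreaRect(P*1000)
        print(c,n,round(m[0]['conf'],2),'rect mm',np.round([a,b,*wh,an],1),'mean',(P.mean(0)*1000).round())
im=read_camera('top');i2=cv2.cvtColor(im,cv2.COLOR_RGB2BGR)
t=[cv2.resize(i2[y-40:y+40,x-33:x+33],(264,320),interpolation=cv2.INTER_CUBIC) for x,y in((264,188),(366,288),(465,222))]
i2=cv2.cvtColor(read_camera('scene'),cv2.COLOR_RGB2BGR)
t2=[cv2.resize(i2[y-35:y+35,x-33:x+33],(264,280),interpolation=cv2.INTER_CUBIC) for x,y in((394,285),(270,225),(150,275))]
cv2.imwrite('pics/crops.png',np.vstack([np.hstack(t),np.hstack(t2)]))
E
```

```text
top plinth_square 0.82 rect mm [ 578.  -265.5   84.2   85.6   64.3] mean [ 574. -262.]
top plinth_oblong 0.83 rect mm [458.5 -92.  105.   68.9  51.3] mean [457. -91.]
top plinth_round 0.85 rect mm [631.2  90.1  88.2  81.8   1.8] mean [625.  88.]
top coaster 0.97 rect mm [480.6 240.8  87.4  87.   47.7] mean [481. 241.]
top fig_oblong 0.62 rect mm [635.2  99.7  93.5  35.1  56.4] mean [632.  93.]
top fig_square 0.79 rect mm [458.5 -94.2  40.5  41.7  37.3] mean [458. -94.]
top fig_round 0.86 rect mm [ 579.4 -267.4   37.3   54.6   21.4] mean [ 580. -266.]
scene plinth_square 0.66 rect mm [ 594.9 -265.2   98.1   93.    63.8] mean [ 605. -262.]
scene plinth_oblong 0.57 rect mm [471.4 -93.9 118.6  80.1  50.9] mean [484. -90.]
scene plinth_round 0.58 rect mm [655.5  86.   82.2  97.2  78.6] mean [669.  85.]
scene coaster 0.97 rect mm [483.8 237.9  90.1  91.9  86.6] mean [485. 238.]
scene fig_oblong 0.93 rect mm [641.   90.6  73.3 101.1  63.5] mean [649.  90.]
scene fig_square 0.6 rect mm [ 477.3 -100.2  120.9   42.2   11. ] mean [483. -96.]
scene fig_round 0.82 rect mm [ 584.4 -268.   121.2   36.6   21.8] mean [ 594. -266.]
```

View pics/crops.png

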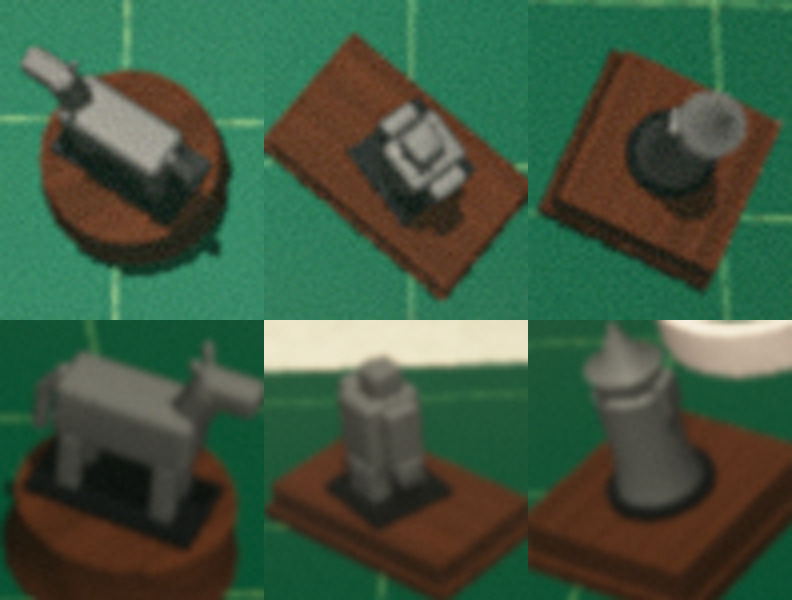

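Beast long axis is about 56°, golem x about 36°, oblong plinth about 50°. I'll move above the beast with the closing direction at about -34°.

Emit:
jog_arm(rows=[[[0.55,-0.66,0],[0,0,-1],-1],[[0.55,-0.66,0],[0,0,-1],-1],[[0.55,-0.66,0],[0,0,-1],-1],[[0.55,-0.66,0],[0,0,-1],-1],[[0.55,-0.66,0],[0,0,-1],-1],[[0.55,-0.66,0],[0,0,-1],-1],[[0.55,-0.66,0],[0,0,-1],-1],[[0.55,-0.66,0],[0,0,-1],-1]])

```text
t: 2.8
position: [0.4135, 0.3554, 0.2228]
eef_rot: [-1.699, -2.642, -0.001]
contact_force: [0.8, 0.8, -0.1]
width: 1.003
finger_force: 0.0
```

Emit:
jog_arm(rows=[[[0.55,-0.66,0],[0,0,-1],-1],[[0.55,-0.66,0],[0,0,-1],-1],[[0.55,-0.66,0],[0,0,-1],-1],[[0.55,-0.66,0],[0,0,-1],-1],[[0.55,-0.66,0],[0,0,-1],-1],[[0.55,-0.66,0],[0,0,-1],-1],[[0.55,-0.66,0],[0,0,-1],-1],[[0.55,-0.66,0],[0,0,-1],-1]])

```text
t: 3.6
position: [0.6336, 0.0916, 0.2228]
eef_rot: [-2.626, -1.724, -0.001]
contact_force: [1.0, 1.0, -0.3]
width: 1.001
finger_force: 0.0
```

Emit:
jog_arm(rows=[[[0,0,0],[0,0,-1],-1],[[0,0,0],[0,0,-0.8],-1],[[0,0,0],[0,0,0],-1]])

```text
t: 3.9
position: [0.6327, 0.0926, 0.2223]
eef_rot: [2.776, 1.471, -0.001]
contact_force: [-0.2, -0.1, -0.0]
width: 1.002
finger_force: 0.0
```

```bash
cat > look.py <<'E'
from h import *
import sys
st();C=cam('wrist');im=read_camera('wrist')
cv2.imwrite(f'pics/{sys.argv[1]}.png',im[:,:,::-1])
for a in sys.argv[2:]:
    n,z=a.split(':');z=float(z)
    mk=mark_of(n,'wrist');m=masks_of(n,'wrist')
    print(n,[(round(d['conf'],2),np.round(d['centre'],4)) for d in mk[:2]])
    if m:
        v,u=np.nonzero(m[0]['region']);P=toplane(np.c_[u,v],z,*C).astype(np.float32)*1000
        (a,b),wh,an=cv2.minAreaRect(P);print('  mask',round(m[0]['conf'],2),'uv',u.min(),u.max(),v.min(),v.max(),'rect',np.round([a,b,*wh,an],1))
E
python3 look.py w1 fig_oblong:.07 plinth_round:.03
```

```text
t 3.9 pos [0.6327 0.0926 0.2223] closing yaw -34.1 tilt 0.02 w 1.002 ff 0.0 F [-0.2 -0.1 -0. ]
fig_oblong [(0.82, array([0.6371, 0.0913, 0.0351]))]
  mask 0.6 uv 300 338 172 265 rect [637.3  98.3  77.1  30.3  56.6]
plinth_round []
  mask 0.83 uv 276 363 164 251 rect [638.4  99.8  79.6  79.4  57.4]
```

View pics/w1.png

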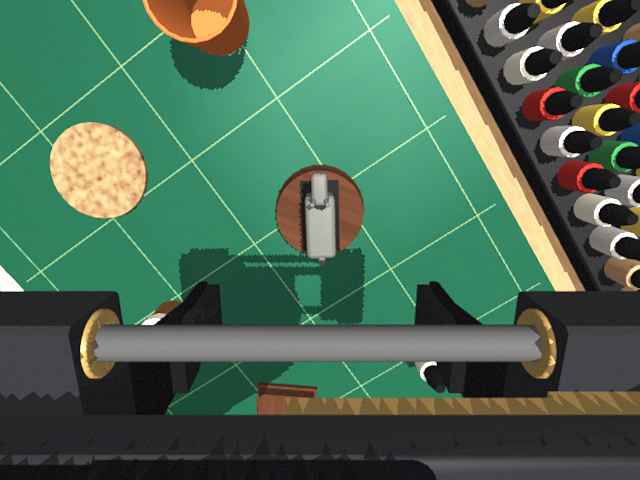

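The wrist view shows the beast aligned with the camera axis on the round plinth (320,207), the coaster at (98,170) and the cup at top left. I'll check camera consistency against the plinth and coaster centres.

```bash
python3 - <<'E'
from h import *
st();C=cam('wrist');k=calibration('wrist');print(np.round(k['T_tool_cam'],4).tolist(),np.round(k['camera_matrix'],1).tolist())
im=read_camera('wrist')
for n,z in(('coaster',.006),('plinth_round',.03),('fig_oblong',.08),('brush_cup',.085),('paint_jar',.046)):
    m=masks_of(n,'wrist')
    if m:
        c,_=cv2.findContours(m[0]['region'].astype(np.uint8),0,1);c=max(c,key=len)[:,0]
        (x,y),r=cv2.minEnclosingCircle(c.astype(np.float32)); print(n,'px',x,y,r,toplane([[x,y]],z,*C).round(4))
print('tcp xy at z .03/.08',proj([[.6327,.0926,.03],[.6327,.0926,.08]],*C).round(1))
print('base rows 181,251 at .034',toplane([[320,181],[320,251]],.034,*C).round(4))
E
```

```text
t 4.15 pos [0.6324 0.0932 0.2227] closing yaw -33.9 tilt 0.02 w 1.0 ff 0.0 F [0.1 0.6 0.1]
[[-0.0013, -0.9627, -0.2707, 0.0761], [1.0, -0.0012, -0.0005, -0.0004], [0.0002, -0.2707, 0.9627, -0.1607], [0.0, 0.0, 0.0, 1.0]] [[394.6, 0.0, 317.9], [0.0, 394.6, 242.9], [0.0, 0.0, 1.0]]
coaster px 99.90689849853516 167.90689086914062 51.530906677246094 [[0.4858 0.2445]]
plinth_round px 319.427978515625 209.9094696044922 45.64777755737305 [[0.6376 0.0993]]
fig_oblong px 321.0 219.0 46.043556213378906 [[0.6398 0.1007]]
brush_cup px 197.0 17.0 54.70841598510742 [[0.6486 0.2644]]
paint_jar px 161.0 312.5 20.83876609802246 [[0.4622 0.1039]]
tcp xy at z .03/.08 [[319.1 218.8]
 [319.2 232.1]]
base rows 181,251 at .034 [[0.6528 0.1211]
 [0.6169 0.0676]]
```

Emit:
jog_arm(rows=[[[0.04,0.02,-0.58],[0,0,0],-1],[[0,0,-0.58],[0,0,0],-1],[[0,0,-0.58],[0,0,0],-1],[[0,0,-0.58],[0,0,0],-1],[[0,0,-0.58],[0,0,0],-1],[[0,0,-0.58],[0,0,0],-1],[[0,0,0],[0,0,0],-1],[[0,0,0],[0,0,0],-1]])

```text
t: 5.25
position: [0.6346, 0.0937, 0.049]
eef_rot: [2.774, 1.474, -0.001]
contact_force: [-0.5, -0.4, 0.8]
width: 1.002
finger_force: 0.0
```

Emit:
jog_arm(rows=[[[0,0,0],[0,0,0],0.2],[[0,0,0],[0,0,0],0.5],[[0,0,0],[0,0,0],1],[[0,0,0],[0,0,0],1],[[0,0,0],[0,0,0],1],[[0,0,0],[0,0,0],1],[[0,0,0],[0,0,0],1],[[0,0,0],[0,0,0],1]], squeeze=15)

```text
t: 6.05
position: [0.6346, 0.0938, 0.0485]
eef_rot: [-2.774, -1.474, 0.0]
contact_force: [-0.2, 0.5, 1.1]
width: 0.354
finger_force: 0.0
```

Emit:
jog_arm(rows=[[[0,0,0],[0,0,0],1],[[0,0,0],[0,0,0],1],[[0,0,0],[0,0,0],1],[[0,0,0],[0,0,0],1],[[0,0,0],[0,0,0],1]])

```text
t: 6.55
position: [0.6346, 0.0938, 0.0485]
eef_rot: [-2.774, -1.474, 0.0]
contact_force: [0.6, -0.5, -0.8]
width: 0.273
finger_force: 14.9
```

Emit:
jog_arm(rows=[[[0,0,0.2],[0,0,0],1],[[0,0,0.44],[0,0,0],1],[[0,0,0.44],[0,0,0],1],[[0,0,0.44],[0,0,0],1],[[0,0,0.44],[0,0,0],1],[[0,0,0.44],[0,0,0],1]])

```text
t: 7.15
position: [0.6344, 0.0938, 0.1702]
eef_rot: [-2.774, -1.474, -0.0]
contact_force: [-0.4, 1.1, -0.5]
width: 0.275
finger_force: 14.9
```

Emit:
jog_arm(rows=[[[-0.38,0.37,0],[0,0,0],1],[[-0.38,0.37,0],[0,0,0],1],[[-0.38,0.37,0],[0,0,0],1],[[-0.38,0.37,0],[0,0,0],1],[[-0.38,0.37,0],[0,0,0],1],[[-0.38,0.37,0],[0,0,0],1],[[-0.38,0.37,0],[0,0,0],1],[[-0.38,0.37,0],[0,0,0],1]])

```text
t: 7.95
position: [0.4818, 0.2423, 0.1693]
eef_rot: [-2.774, -1.474, -0.001]
contact_force: [-0.2, 0.4, -0.5]
width: 0.277
finger_force: 14.9
```

Emit:
jog_arm(rows=[[[0,0,-0.5],[0,0,0],1],[[0,0,-0.5],[0,0,0],1],[[0,0,-0.5],[0,0,0],1],[[0,0,-0.4],[0,0,0],1],[[0,0,-0.3],[0,0,0],1],[[0,0,-0.2],[0,0,0],1],[[0,0,0],[0,0,0],1]])

```text
t: 8.65
position: [0.4821, 0.2415, 0.0478]
eef_rot: [2.774, 1.474, -0.002]
contact_force: [-1.3, -0.3, -1.2]
width: 0.271
finger_force: 14.9
```

Emit:
jog_arm(rows=[[[0,0,-0.2],[0,0,0],1],[[0,0,-0.15],[0,0,0],1],[[0,0,-0.06],[0,0,0],1],[[0,0,-0.03],[0,0,0],1],[[0,0,-0.02],[0,0,0],1],[[0,0,0],[0,0,0],1],[[0,0,0],[0,0,0],1]])

```text
t: 9.35
position: [0.4827, 0.2419, 0.0258]
eef_rot: [-2.774, -1.474, -0.001]
contact_force: [-0.4, 0.3, -1.3]
width: 0.275
finger_force: 14.9
```

Emit:
jog_arm(rows=[[[0,0,-0.02],[0,0,0],1],[[0,0,-0.01],[0,0,0],1],[[0,0,0],[0,0,0],1],[[0,0,0],[0,0,0],0.3],[[0,0,0],[0,0,0],0],[[0,0,0],[0,0,0],-0.5],[[0,0,0],[0,0,0],-1],[[0,0,0],[0,0,0],-1]])

```text
t: 10.15
position: [0.4826, 0.2418, 0.024]
eef_rot: [2.774, 1.474, -0.0]
contact_force: [-0.2, 0.4, -0.2]
width: 0.627
finger_force: 0.0
```

Emit:
jog_arm(rows=[[[0,0,0],[0,0,0],-1],[[0,0,0],[0,0,0],-1],[[0,0,0],[0,0,0],-1],[[0,0,0],[0,0,0],-1],[[0,0,0],[0,0,0],-1],[[0,0,0],[0,0,0],-1]])

```text
t: 10.75
position: [0.4826, 0.2418, 0.024]
eef_rot: [-2.774, -1.474, 0.0]
contact_force: [0.6, 0.3, -0.4]
width: 0.995
finger_force: 0.0
```

Emit:
jog_arm(rows=[[[0,0,0.3],[0,0,0],-1],[[0,0,0.7],[0,0,0],-1],[[0,0,0.8],[0,0,0],-1],[[0,0,0.8],[0,0,0],-1],[[0,0,0.8],[0,0,0],-1],[[0,0,0.6],[0,0,0],-1],[[0.16,-0.85,0],[0,0,0],-1],[[0.16,-0.85,0],[0,0,0],-1]])

```text
t: 11.55
position: [0.4991, 0.1566, 0.2262]
eef_rot: [-2.772, -1.477, -0.005]
contact_force: [0.4, -0.4, 0.6]
width: 0.999
finger_force: 0.0
```

Emit:
jog_arm(rows=[[[0.16,-0.85,0],[0,0,0],-1],[[0.16,-0.85,0],[0,0,0],-1],[[0.16,-0.85,0],[0,0,0],-1],[[0.16,-0.85,0],[0,0,0],-1],[[0,0,0],[0,0,0],-1]])

```text
t: 12.05
position: [0.5308, -0.0204, 0.2256]
eef_rot: [2.779, 1.46, 0.002]
contact_force: [-0.1, 0.4, 0.7]
width: 0.999
finger_force: 0.0
```

```bash
python3 look.py w2 plinth_oblong:.018 fig_square:.06 coaster:.006
python3 - <<'E'
from h import *
im=read_camera('top');cv2.imwrite('pics/top2.png',im[:,:,::-1])
print([np.round(d['centre'],3) for d in mark_of('plinth_round','top')+mark_of('fig_oblong','top')])
C=cam('top');m=masks_of('plinth_round','top')[0]['region'];v,u=np.nonzero(m);print(cv2.minAreaRect(toplane(np.c_[u,v],.03,*C).astype(np.float32)*1000))
E
```

```text
t 12.05 pos [ 0.5308 -0.0204  0.2256] closing yaw -34.6 tilt 0.13 w 0.999 ff 0.0 F [-0.1  0.4  0.7]
plinth_oblong [(0.85, array([ 0.4595, -0.0938,  0.0006]))]
  mask 0.66 uv 269 336 253 323 rect [473.3 -74.7  76.3  63.6  50.7]
fig_square [(0.96, array([ 0.4645, -0.0966,  0.0167]))]
  mask 0.67 uv 280 327 290 323 rect [474.6 -78.7  34.2  36.2  38.3]
coaster []
  mask 0.79 uv 44 151 0 52 rect [469.4 221.5  40.5  91.4  55.4]
[array([0.481, 0.242, 0.01 ])]Traceback (most recent call last):
  File "<stdin>", line 4, in <module>
IndexError: list index out of range
```

View pics/w2.png

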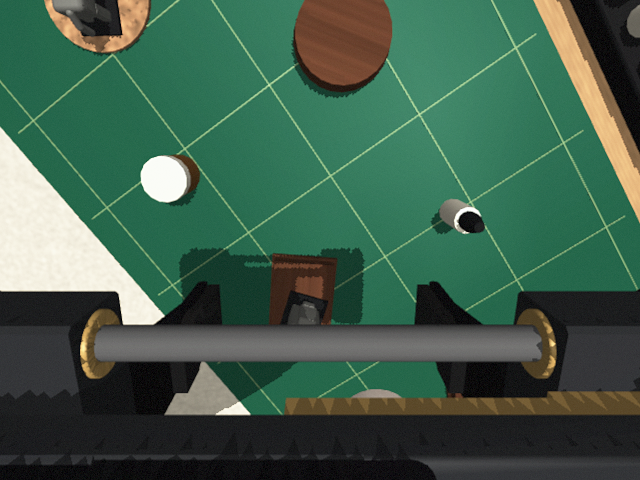

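The beast stands on the coaster (95,10); the plinth edge is at (300,290). Next, the wizard.

Emit:
jog_arm(rows=[[[0.17,-0.83,0],[0,0,0],-1],[[0.17,-0.83,0],[0,0,0],-1],[[0.17,-0.83,0],[0,0,0],-1],[[0.17,-0.83,0],[0,0,0],-1],[[0.17,-0.83,0],[0,0,0],-1],[[0.17,-0.83,0],[0,0,0],-1],[[0,0,0],[0,0,0],-1]])

```text
t: 13.3
position: [0.58, -0.2692, 0.2237]
eef_rot: [2.777, 1.462, -0.005]
contact_force: [-1.9, -0.3, 0.6]
width: 1.001
finger_force: 0.0
```

```bash
python3 look.py w3 plinth_square:.024 fig_round:.102 fig_round:.028; python3 - <<'E'
from h import *
C=cam('wrist');print(proj([[.583,-.268,.024],[.583,-.268,.1]],*C).round(1))
E
```

```text
t 13.3 pos [ 0.58   -0.2692  0.2237] closing yaw -34.5 tilt 0.24 w 1.001 ff 0.0 F [-1.9 -0.3  0.6]
plinth_square []
  mask 0.64 uv 270 365 161 257 rect [ 583.  -265.7   81.4   78.4   64.8]
fig_round [(0.89, array([ 0.5777, -0.2668,  0.0213]))]
fig_round [(0.89, array([ 0.5777, -0.2668,  0.0213]))]
[[323.8 222.9]
 [325.3 245.3]]
```

View pics/w3.png

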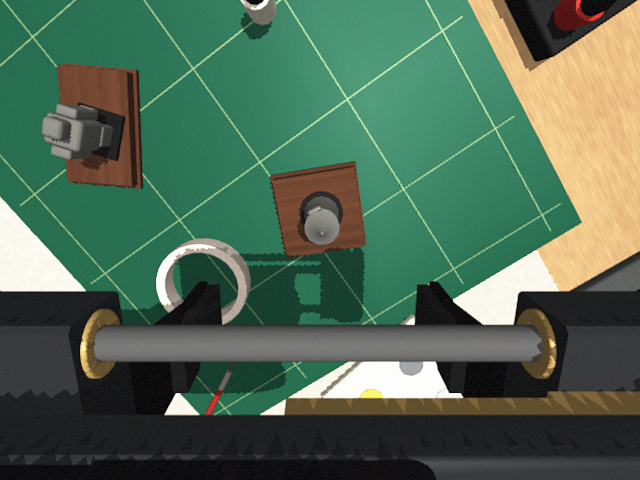

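Wizard hat tip is at (322,233), its base about (322,210), square plinth (317,210). The oblong plinth is fully visible at (100,125).

```bash
python3 - <<'E'
from h import *
C=cam('wrist')
print('tip',toplane([[322,234]],.102,*C).round(4),'base',toplane([[322,210]],.028,*C).round(4),'mat tcp',proj([[.58,-.2692,.03]],*C))
def yaw(a,b,z):
    p=toplane([a,b],z,*C);d=p[1]-p[0];return np.degrees(np.arctan2(d[1],d[0])).round(1),p.round(3).tolist()
im=read_camera('wrist')
for n,z,q in(('plinth_oblong',.018,None),('plinth_square',.024,None),('fig_square',.06,None)):
    for m in masks_of(n,'wrist')[:1]:
        v,u=np.nonzero(m['region']);r=cv2.minAreaRect(toplane(np.c_[u,v],z,*C).astype(np.float32)*1000);print(n,m['conf'],np.round([*r[0],*r[1],r[2]],1))
    print([np.round(d['centre'],4) for d in mark_of(n,'wrist')])
print('obl R edge',yaw((139,70),(142,188),0),'top L edge',yaw((60,65),(68,182),.018))
print('obl corners',toplane([(60,65),(130,70),(133,187),(68,182)],.018,*C).round(4).tolist())
print('sq',yaw((273,181),(357,168),.024))
g=im.copy();cv2.imwrite('pics/w3z.png',cv2.resize(im[40:270,20:400,::-1],None,fx=2,fy=2,interpolation=cv2.INTER_CUBIC))
E
```

```text
tip [[ 0.5861 -0.2589]] base [[ 0.5888 -0.2562]] mat tcp [[321.93436236 227.20479289]]
plinth_oblong 0.62 [465.9 -94.1 102.8  70.2  50.6]
[]
plinth_square 0.78 [ 583.2 -265.    80.7   78.1   64.7]
[]
fig_square 0.69 [ 468.1 -101.3   46.5   60.7   39.6]
[array([ 0.4614, -0.0956,  0.0168])]
obl R edge (np.float64(-129.4), [[0.52, -0.062], [0.453, -0.145]]) top L edge (np.float64(-129.8), [[0.472, -0.027], [0.407, -0.105]])
obl corners [[0.4717, -0.0274], [0.5188, -0.064], [0.4543, -0.1417], [0.4074, -0.1046]]
sq (np.float64(-25.3), [[0.566, -0.21], [0.636, -0.243]])
```

View pics/w3z.png

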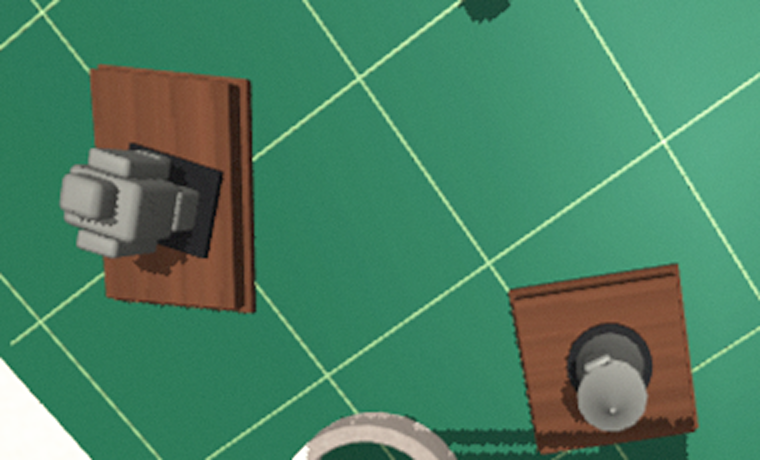

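Reading the zoom (offset 20,40, scale 2), the wizard base is at about (325,222) and the hat tip at (326,245). That matches the predicted position (.583,-.268).

Emit:
jog_arm(rows=[[[0.06,0.02,-0.5],[0,0,0],-1],[[0,0,-0.6],[0,0,0],-1],[[0,0,-0.6],[0,0,0],-1],[[0,0,-0.6],[0,0,0],-1],[[0,0,-0.6],[0,0,0],-1],[[0,0,-0.5],[0,0,0],-1],[[0,0,-0.26],[0,0,0],-1],[[0,0,0],[0,0,0],-1]])

```text
t: 14.8
position: [0.5836, -0.2608, 0.0395]
eef_rot: [-2.773, -1.473, 0.003]
contact_force: [-0.3, -0.2, 1.1]
width: 1.0
finger_force: 0.0
```

Emit:
jog_arm(rows=[[[0,0,0],[0,0,0],0.2],[[0,0,0],[0,0,0],0.5],[[0,0,0],[0,0,0],1],[[0,0,0],[0,0,0],1],[[0,0,0],[0,0,0],1],[[0,0,0],[0,0,0],1],[[0,0,0],[0,0,0],1],[[0,0,0],[0,0,0],1]])

```text
t: 15.6
position: [0.5847, -0.2613, 0.0411]
eef_rot: [2.774, 1.474, 0.0]
contact_force: [0.8, -1.0, 0.0]
width: 0.351
finger_force: 0.3
```

Emit:
jog_arm(rows=[[[0,0,0],[0,0,0],1],[[0,0,0],[0,0,0],1],[[0,0,0],[0,0,0],1],[[0,0,0],[0,0,0],1],[[0,0,0],[0,0,0],1]])

```text
t: 16.1
position: [0.5846, -0.2612, 0.0411]
eef_rot: [2.774, 1.474, 0.0]
contact_force: [0.5, -1.3, 1.0]
width: 0.305
finger_force: 14.9
```

The TCP settled 7 mm off in y, because the earlier reading was taken while the arm was still moving. I'll reopen, shift and regrip centred.

Emit:
jog_arm(rows=[[[0,0,0],[0,0,0],0.2],[[0,0,0],[0,0,0],0],[[0,0,0],[0,0,0],0],[[-0.03,-0.05,0],[0,0,0],0],[[-0.04,-0.05,0],[0,0,0],0],[[0,0,0],[0,0,0],0],[[0,0,0],[0,0,0],0.5],[[0,0,0],[0,0,0],1]])

```text
t: 16.9
position: [0.5811, -0.2661, 0.0411]
eef_rot: [-2.774, -1.474, -0.0]
contact_force: [-0.1, -0.2, -0.0]
width: 0.391
finger_force: 0.0
```

Emit:
jog_arm(rows=[[[0,0,0],[0,0,0],1],[[0,0,0],[0,0,0],1],[[0,0,0],[0,0,0],1],[[0,0,0],[0,0,0],1],[[0,0,0],[0,0,0],1],[[0,0,0],[0,0,0],1],[[0,0,0],[0,0,0],1]])

```text
t: 17.6
position: [0.5811, -0.2662, 0.041]
eef_rot: [-2.774, -1.474, 0.0]
contact_force: [0.7, 0.3, 0.1]
width: 0.303
finger_force: 14.9
```

Emit:
jog_arm(rows=[[[0,0,0.2],[0,0,0],1],[[0,0,0.5],[0,0,0],1],[[0,0,0.5],[0,0,0],1],[[0,0,0.5],[0,0,0],1],[[0,0,0.5],[0,0,0],1],[[0,0,0.4],[0,0,0],1],[[0,0,0],[0,0,0],1],[[0,0,0],[0,0,0],1]])

```text
t: 18.4
position: [0.5811, -0.2662, 0.1712]
eef_rot: [2.774, 1.474, 0.001]
contact_force: [-0.9, 0.2, -2.3]
width: 0.304
finger_force: 14.9
```

```bash
python3 - <<'E'
from h import *
st()
for c in('top','scene'):
    im=read_camera(c);C=cam(c)
    print(c,[(round(d['conf'],2),np.round(d['centre'],4)) for d in mark_of('fig_round',c)[:2]+mark_of('plinth_round',c)[:2]])
    for n,z in(('plinth_round',.03),('plinth_square',.024)):
      for m in masks_of(n,c)[:1]:
        v,u=np.nonzero(m['region']);r=cv2.minAreaRect(toplane(np.c_[u,v],z,*C).astype(np.float32)*1000);print(n,m['conf'],np.round([*r[0],*r[1],r[2]],1))
    cv2.imwrite(f'pics/{c}3.png',cv2.resize(im[100:360,100:540,::-1],None,fx=1.8,fy=1.8))
E
```

```text
t 18.4 pos [ 0.5811 -0.2662  0.1712] closing yaw -34.0 tilt 0.03 w 0.304 ff 14.927984826645115 F [-0.9  0.2 -2.3]
top [(0.22, array([0.44  , 0.0823, 0.003 ])), (0.86, array([ 0.639 ,  0.0919, -0.003 ]))]
plinth_round 0.82 [630.3  89.1  90.   83.6   1.8]
plinth_square 0.62 [ 578.9 -264.8   79.5   84.8   64.6]
scene [(0.69, array([ 0.5827, -0.265 ,  0.1537])), (0.79, array([0.6292, 0.0967, 0.002 ]))]
plinth_round 0.8 [648.1  87.4  81.  109.3  82.6]
plinth_square 0.55 [ 594.7 -265.5   97.4   94.5   64.9]
```

View pics/scene3.png

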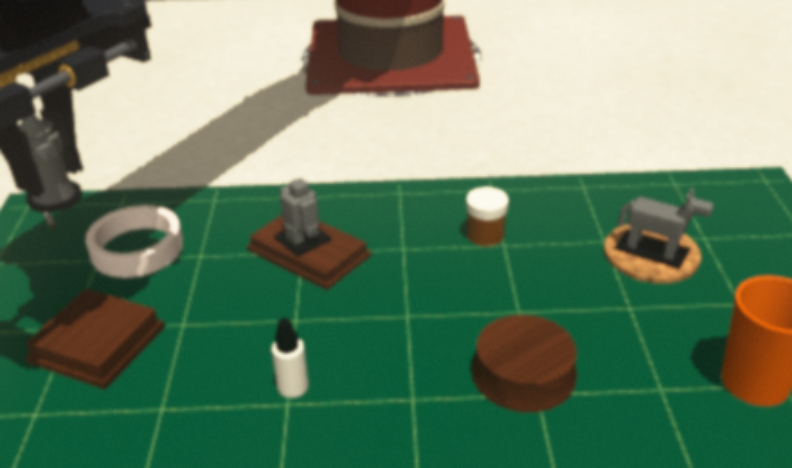

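The wizard is held upright, the round plinth is empty and the beast is on the coaster. I'll refine plinth poses by silhouette fitting.

```bash
cat > fit.py <<'E'
from h import *
from scipy.optimize import minimize
def outline(n,p):
    x,y,a=p; c=np.cos(a);s=np.sin(a)
    th=np.linspace(0,2*np.pi,40); ci=np.c_[np.cos(th),np.sin(th)]
    sq=np.array([[1,1],[1,-1],[-1,-1],[-1,1]])/2
    L={'plinth_round':[(ci*.04,.03),(ci*.043,0)],'coaster':[(ci*.045,.006),(ci*.045,0)],
       'plinth_square':[(sq*.076,.024),(sq*.082,0)],'plinth_oblong':[(sq*[.1,.06],.018),(sq*[.106,.066],0)]}[n]
    return np.vstack([np.c_[q@np.array([[c,s],[-s,c]])+[x,y],np.full(len(q),z)] for q,z in L])
def fit(n,c,p0,yaw=True):
    C=cam(c);read_camera(c);ms=masks_of(n,c)
    if not ms: print(n,c,'none');return
    m=ms[0]['region'].astype(np.uint8)
    k=cv2.findContours(m,0,1)[0];H=cv2.convexHull(max(k,key=len));M=cv2.fillConvexPoly(np.zeros((1920,2560),np.uint8),H*4+2,1)>0
    def cost(q):
        p=[p0[0]+q[0]/1e3,p0[1]+q[1]/1e3,p0[2]+(q[2]/50 if yaw else 0)]
        h=cv2.convexHull((proj(outline(n,p),*C)*4+2).round().astype(np.int32))
        P=cv2.fillConvexPoly(np.zeros_like(M,np.uint8),h,1)>0
        return 1-(P&M).sum()/(P|M).sum()
    nd=3 if yaw else 2
    r=minimize(cost,np.zeros(nd),method='Nelder-Mead',options=dict(initial_simplex=np.vstack([np.zeros(nd),8*np.eye(nd)]),maxiter=60))
    q=r.x;print(n,c,'iou',round(1-r.fun,3),(p0[:2]+q[:2]/1e3).round(4),np.degrees(p0[2]+(q[2]/50 if yaw else 0)).round(1))
E
python3 - <<'E'
from fit import *
for n,p,y in(('plinth_round',[.635,.094,0],0),('plinth_square',[.582,-.267,1.125],1),('plinth_oblong',[.458,-.094,.88],1),('coaster',[.482,.241,0],0)):
    for c in('top','scene'): fit(n,c,np.array(p),y)
E
```

```text
plinth_round top iou 0.974 [0.6357 0.0928] 0.0
plinth_round scene iou 0.0 [0.635 0.094] 0.0
plinth_square top iou 0.783 [ 0.5818 -0.2683] 63.3
plinth_square scene iou 0.979 [ 0.5809 -0.2718] 64.0
plinth_oblong top iou 0.971 [ 0.4606 -0.0942] 50.8
plinth_oblong scene iou 0.908 [ 0.4599 -0.0949] 51.8
coaster top iou 0.958 [0.4817 0.2406] 0.0
coaster scene none
```

Emit:
jog_arm(rows=[[[0.06,0.4,0],[0,0,0],1],[[0.12,0.8,0],[0,0,0],1],[[0.12,0.8,0],[0,0,0],1],[[0.12,0.8,0],[0,0,0],1],[[0.12,0.8,0],[0,0,0],1],[[0.12,0.8,0],[0,0,0],1],[[0.12,0.8,0],[0,0,0],1],[[0.12,0.8,0],[0,0,0],1]])

```text
t: 20.5
position: [0.6262, 0.0355, 0.1712]
eef_rot: [-2.774, -1.474, -0.001]
contact_force: [-0.7, 0.1, -1.4]
width: 0.301
finger_force: 14.9
```

Emit:
jog_arm(rows=[[[0.12,0.8,0],[0,0,0],1],[[0.06,0.4,0],[0,0,0],1],[[0,0,0],[0,0,0],1],[[0,0,0],[0,0,0],1],[[0,0,0],[0,0,0],1]])

```text
t: 21.0
position: [0.6351, 0.0916, 0.1712]
eef_rot: [2.776, 1.47, -0.0]
contact_force: [0.2, -0.7, -1.1]
width: 0.302
finger_force: 14.9
```

Emit:
jog_arm(rows=[[[0.01,0.05,-0.5],[0,0,0],1],[[0,0,-0.5],[0,0,0],1],[[0,0,-0.5],[0,0,0],1],[[0,0,-0.4],[0,0,0],1],[[0,0,-0.3],[0,0,0],1],[[0,0,-0.14],[0,0,0],1],[[0,0,-0.06],[0,0,0],1],[[0,0,-0.04],[0,0,0],1]])

```text
t: 21.8
position: [0.6361, 0.096, 0.0496]
eef_rot: [2.774, 1.473, 0.001]
contact_force: [0.2, -0.1, -0.5]
width: 0.301
finger_force: 14.9
```

Emit:
jog_arm(rows=[[[0,0,-0.02],[0,0,0],1],[[0,0,-0.02],[0,0,0],1],[[0,0,0],[0,0,0],1],[[0,0,0],[0,0,0],1]])

```text
t: 22.2
position: [0.6357, 0.0964, 0.0473]
eef_rot: [2.774, 1.474, 0.001]
contact_force: [-0.0, -0.1, -0.8]
width: 0.307
finger_force: 14.9
```

Emit:
jog_arm(rows=[[[0,-0.04,0],[0,0,0],1],[[0,0,0],[0,0,0],1],[[0,0,-0.01],[0,0,0],1],[[0,0,0],[0,0,0],1],[[0,0,0],[0,0,0],0.3],[[0,0,0],[0,0,0],0],[[0,0,0],[0,0,0],-0.5],[[0,0,0],[0,0,0],-1]])

```text
t: 23.0
position: [0.6355, 0.0944, 0.0464]
eef_rot: [-2.774, -1.474, 0.0]
contact_force: [-0.3, -0.2, -0.2]
width: 0.537
finger_force: 0.0
```

Emit:
jog_arm(rows=[[[0,0,0],[0,0,0],-1],[[0,0,0],[0,0,0],-1],[[0,0,0],[0,0,0],-1],[[0,0,0],[0,0,0],-1],[[0,0,0],[0,0,0],-1],[[0,0,0],[0,0,0],-1]])

```text
t: 23.6
position: [0.6356, 0.0943, 0.0466]
eef_rot: [-2.774, -1.474, -0.0]
contact_force: [0.3, -0.0, 0.0]
width: 0.984
finger_force: 0.0
```

Emit:
jog_arm(rows=[[[0,0,0.3],[0,0,0],-1],[[0,0,0.6],[0,0,0],-1],[[0,0,0.7],[0,0,0],-1],[[0,0,0.7],[0,0,0],-1],[[0,0,0.7],[0,0,0],-1],[[0,0,0.5],[0,0,0],-1],[[0,0,0],[0,0,0],-1],[[0,0,0],[0,0,0],-1]])

```text
t: 24.4
position: [0.6358, 0.0942, 0.2227]
eef_rot: [2.774, 1.474, 0.003]
contact_force: [0.4, 0.3, 0.4]
width: 0.999
finger_force: 0.0
```

```bash
python3 look.py w4 fig_round:.108 plinth_round:.03; python3 - <<'E'
from h import *
C=cam('wrist');print(proj([[.6357,.0928,.034],[.6357,.0928,.108]],*C).round(1))
E
```

```text
t 24.4 pos [0.6358 0.0942 0.2227] closing yaw -34.0 tilt 0.09 w 0.999 ff 0.0 F [0.4 0.3 0.4]
fig_round [(0.65, array([0.6322, 0.0947, 0.0296])), (0.35, array([0.6547, 0.2813, 0.0025]))]
  mask 0.96 uv 296 339 197 251 rect [642.2 104.9  39.6  30.7  55.9]
plinth_round [(0.79, array([0.6349, 0.0946, 0.0043]))]
  mask 0.59 uv 274 361 168 258 rect [637.4  97.9  83.5  79.4  55.9]
[[320.2 220.5]
 [320.6 242.8]]
```

View pics/w4.png

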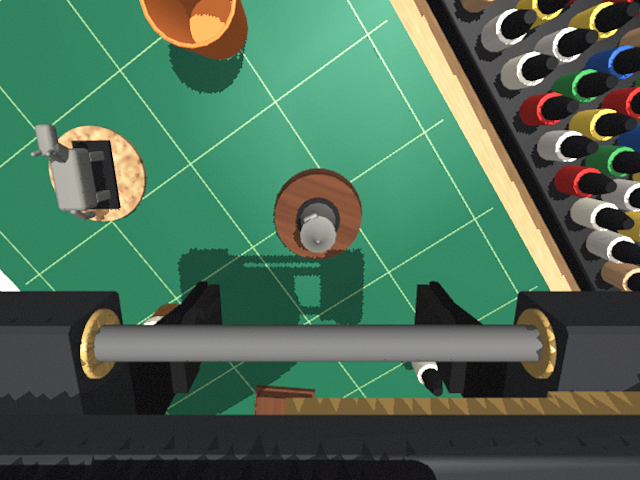

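The wizard is centred on the round plinth at (318,218) against (318,215). Now the golem.

Emit:
jog_arm(rows=[[[-0.44,-0.47,0],[0,0,-0.38],-1],[[-0.44,-0.47,0],[0,0,-0.38],-1],[[-0.44,-0.47,0],[0,0,-0.38],-1],[[-0.44,-0.47,0],[0,0,-0.38],-1],[[-0.44,-0.47,0],[0,0,-0.38],-1],[[-0.44,-0.47,0],[0,0,-0.38],-1],[[-0.44,-0.47,0],[0,0,-0.38],-1],[[-0.44,-0.47,0],[0,0,-0.38],-1]])

```text
t: 25.45
position: [0.4584, -0.0946, 0.221]
eef_rot: [-2.974, -1.013, 0.001]
contact_force: [-0.1, -0.5, 0.2]
width: 1.001
finger_force: 0.0
```

Emit:
jog_arm(rows=[[[0,0,0],[0,0,0],-1],[[0,0,0],[0,0,0],-1],[[0,0,0],[0,0,0],-1]])

```text
t: 25.75
position: [0.46, -0.0929, 0.2215]
eef_rot: [2.972, 1.018, -0.0]
contact_force: [-0.2, 0.3, 0.3]
width: 0.999
finger_force: 0.0
```

```bash
python3 look.py w5 fig_square:.082 plinth_oblong:.018; python3 - <<'E'
from fit import *
fit('plinth_oblong','wrist',np.array([.4605,-.094,.888]))
C=cam('wrist')
P=[.4605,-.094]
for a in(36,40):
    c,s=np.cos(np.radians(a)),np.sin(np.radians(a))
    print(a,proj([[P[0]+.02*(i*c-j*s),P[1]+.02*(i*s+j*c),.022] for i,j in((1,1),(1,-1),(-1,-1),(-1,1))],*C).round(1).tolist())
cv2.imwrite('pics/w5z.png',cv2.resize(read_camera('wrist')[140:290,220:420,::-1],None,fx=4,fy=4,interpolation=cv2.INTER_CUBIC))
E
```

```text
t 25.75 pos [ 0.46   -0.0929  0.2215] closing yaw -52.2 tilt 0.01 w 0.999 ff 0.0 F [-0.2  0.3  0.3]
fig_square [(0.97, array([ 0.4608, -0.0974,  0.0164]))]
  mask 0.65 uv 300 343 195 252 rect [466.3 -90.4  45.5  33.   38.7]
plinth_oblong []
  mask 0.61 uv 272 360 150 268 rect [462.3 -89.5 104.5  64.6  50.6]
plinth_oblong wrist iou 0.978 [ 0.4603 -0.0902] 50.6
36 [[298.8, 194.1], [342.4, 195.3], [340.5, 237.5], [298.1, 236.3]]
40 [[297.3, 195.6], [340.9, 193.8], [342.0, 236.0], [299.6, 237.7]]
```

View pics/w5z.png

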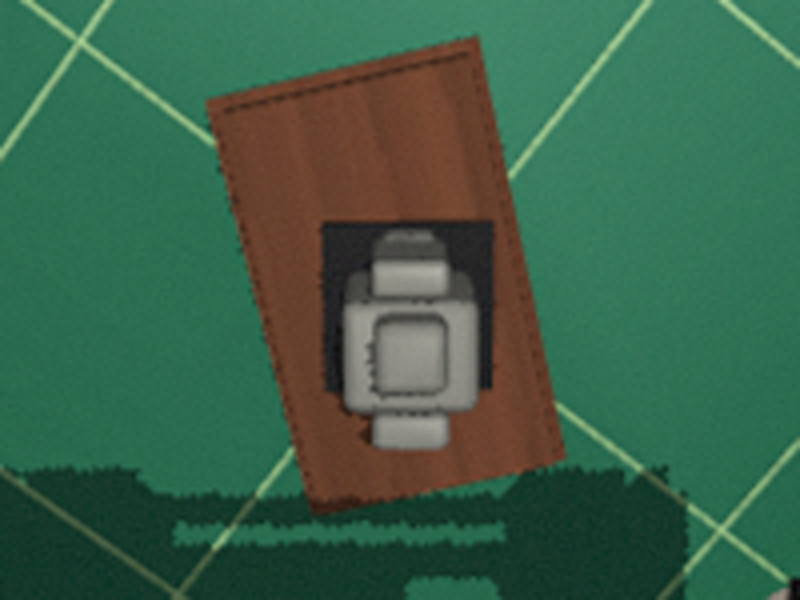

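The golem is squarely aligned, with base corners at (300,195) and (343,195), which puts it at (.461,-.096). I'll descend and grip.

Emit:
jog_arm(rows=[[[0.02,-0.06,-0.6],[0,0,0],-1],[[0,0,-0.6],[0,0,0],-1],[[0,0,-0.6],[0,0,0],-1],[[0,0,-0.6],[0,0,0],-1],[[0,0,-0.6],[0,0,0],-1],[[0,0,-0.45],[0,0,0],-1],[[0,0,-0.24],[0,0,0],-1],[[0,0,0],[0,0,0],-1]])

```text
t: 26.95
position: [0.4593, -0.0969, 0.0356]
eef_rot: [2.973, 1.015, -0.006]
contact_force: [0.5, 0.1, 0.4]
width: 0.997
finger_force: 0.0
```

Emit:
jog_arm(rows=[[[0,0,0],[0,0,0],0.2],[[0,0,0],[0,0,0],0.5],[[0,0,0],[0,0,0],1],[[0,0,0],[0,0,0],1],[[0,0,0],[0,0,0],1],[[0,0,0],[0,0,0],1],[[0,0,0],[0,0,0],1],[[0,0,0],[0,0,0],1]])

```text
t: 27.75
position: [0.4606, -0.0967, 0.037]
eef_rot: [-2.973, -1.016, 0.0]
contact_force: [0.7, 0.9, 0.7]
width: 0.356
finger_force: 0.0
```

Emit:
jog_arm(rows=[[[0,0,0],[0,0,0],1],[[0,0,0],[0,0,0],1],[[0,0,0],[0,0,0],1],[[0,0,0],[0,0,0],1],[[0,0,0],[0,0,0],1]])

```text
t: 28.25
position: [0.4606, -0.0967, 0.0371]
eef_rot: [-2.973, -1.016, -0.0]
contact_force: [-0.0, -0.0, 0.3]
width: 0.319
finger_force: 15.0
```

Emit:
jog_arm(rows=[[[0,0,0.2],[0,0,0],1],[[0,0,0.44],[0,0,0],1],[[0,0,0.44],[0,0,0],1],[[0,0,0.44],[0,0,0],1],[[0,0,0.44],[0,0,0],1],[[0,0,0.44],[0,0,0],1],[[0,0,0],[0,0,0],1]])

```text
t: 28.95
position: [0.4621, -0.097, 0.1597]
eef_rot: [-2.973, -1.015, -0.007]
contact_force: [0.8, -0.7, -0.9]
width: 0.319
finger_force: 15.0
```

Emit:
jog_arm(rows=[[[0.3,-0.43,0],[0,0,0.54],1],[[0.3,-0.43,0],[0,0,0.54],1],[[0.3,-0.43,0],[0,0,0.54],1],[[0.3,-0.43,0],[0,0,0.54],1],[[0.3,-0.43,0],[0,0,0.54],1],[[0.3,-0.43,0],[0,0,0.54],1],[[0.3,-0.43,0],[0,0,0.54],1],[[0.3,-0.43,0],[0,0,0.54],1]])

```text
t: 29.75
position: [0.5806, -0.2696, 0.1558]
eef_rot: [-2.667, -1.659, 0.002]
contact_force: [1.0, 0.4, -0.5]
width: 0.321
finger_force: 15.0
```

Emit:
jog_arm(rows=[[[0,0,0],[0,0,0],1],[[0,0,0],[0,0,0],1],[[0,0,0],[0,0,0],1]])

```text
t: 30.05
position: [0.5801, -0.2679, 0.1565]
eef_rot: [-2.669, -1.656, 0.001]
contact_force: [0.5, 1.1, -1.5]
width: 0.319
finger_force: 15.0
```

```bash
python3 - <<'E'
from fit import *
st();fit('plinth_square','top',np.array([.5815,-.269,1.12]));fit('plinth_square','scene',np.array([.5815,-.269,1.12]));fit('plinth_square','wrist',np.array([.5815,-.269,1.12]))
E
```

```text
t 30.05 pos [ 0.5801 -0.2679  0.1565] closing yaw -26.4 tilt 0.07 w 0.319 ff 14.997150306589901 F [ 0.5  1.1 -1.5]
plinth_square top iou 0.541 [ 0.5868 -0.2536] 36.1
plinth_square scene iou 0.961 [ 0.5807 -0.2711] 65.0
plinth_square wrist iou 0.97 [ 0.5817 -0.2674] 64.5
```

Emit:
jog_arm(rows=[[[0.02,-0.01,-0.5],[0,0,0],1],[[0,0,-0.5],[0,0,0],1],[[0,0,-0.5],[0,0,0],1],[[0,0,-0.4],[0,0,0],1],[[0,0,-0.2],[0,0,0],1],[[0,0,-0.1],[0,0,0],1],[[0,0,0],[0,0,0],1],[[0,0,0],[0,0,0],1]])

```text
t: 31.15
position: [0.5821, -0.2695, 0.048]
eef_rot: [2.669, 1.656, 0.001]
contact_force: [1.3, 0.1, -1.0]
width: 0.318
finger_force: 15.0
```

Emit:
jog_arm(rows=[[[0,0,-0.05],[0,0,0],1],[[0,0,-0.03],[0,0,0],1],[[0,0,-0.02],[0,0,0],1],[[0,0,0],[0,0,0],1],[[0,0,0],[0,0,0],1]])

```text
t: 31.65
position: [0.5819, -0.2692, 0.0431]
eef_rot: [2.669, 1.657, 0.001]
contact_force: [-2.8, 2.5, 8.1]
width: 0.319
finger_force: 15.0
```

Emit:
jog_arm(rows=[[[0,0,0.01],[0,0,0],1],[[0,0,0],[0,0,0],1],[[0,0,0],[0,0,0],0.3],[[0,0,0],[0,0,0],0],[[0,0,0],[0,0,0],-0.5],[[0,0,0],[0,0,0],-1],[[0,0,0],[0,0,0],-1],[[0,0,0],[0,0,0],-1]])

```text
t: 32.45
position: [0.5816, -0.2692, 0.0425]
eef_rot: [-2.669, -1.656, 0.0]
contact_force: [0.2, 0.3, -0.0]
width: 0.723
finger_force: 0.0
```

Emit:
jog_arm(rows=[[[0,0,0],[0,0,0],-1],[[0,0,0],[0,0,0],-1],[[0,0,0],[0,0,0],-1],[[0,0,0],[0,0,0],-1],[[0,0,0],[0,0,0],-1]])

```text
t: 32.95
position: [0.5816, -0.2692, 0.0426]
eef_rot: [-2.669, -1.656, -0.0]
contact_force: [0.1, 0.1, -0.3]
width: 0.998
finger_force: 0.0
```

Emit:
jog_arm(rows=[[[0,0,0.3],[0,0,0],-1],[[0,0,0.6],[0,0,0],-1],[[0,0,0.7],[0,0,0],-1],[[0,0,0.7],[0,0,0],-1],[[0,0,0.7],[0,0,0],-1],[[0,0,0.5],[0,0,0],-1],[[0,0,0],[0,0,0],-1],[[0,0,0],[0,0,0],-1]])

```text
t: 33.75
position: [0.5817, -0.2694, 0.2186]
eef_rot: [2.669, 1.656, 0.002]
contact_force: [0.1, -0.1, -0.5]
width: 0.997
finger_force: 0.0
```

```bash
python3 look.py w6 fig_square:.09 plinth_square:.024
```

```text
t 33.75 pos [ 0.5817 -0.2694  0.2186] closing yaw -26.4 tilt 0.09 w 0.997 ff 0.0 F [ 0.1 -0.1 -0.5]
fig_square [(0.71, array([ 0.5811, -0.2695,  0.0242]))]
  mask 0.61 uv 295 339 195 253 rect [ 585.4 -260.9   44.9   32.6   64.4]
plinth_square []
  mask 0.79 uv 272 359 169 256 rect [ 582.2 -265.1   81.4   78.4   65.2]
```

View pics/w6.png

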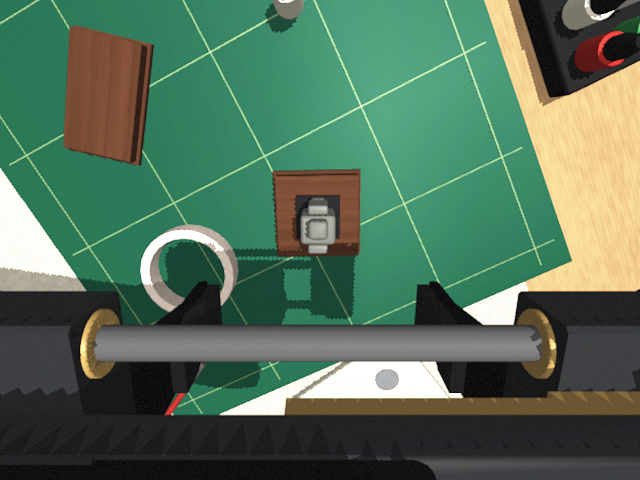

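The golem is centred on the square plinth at (318,215). Now back to the beast on the coaster.

Emit:
jog_arm(rows=[[[-0.16,0.84,0],[0,0,-0.1],-1],[[-0.16,0.84,0],[0,0,-0.1],-1],[[-0.16,0.84,0],[0,0,-0.1],-1],[[-0.16,0.84,0],[0,0,-0.1],-1],[[-0.16,0.84,0],[0,0,-0.1],-1],[[-0.16,0.84,0],[0,0,-0.1],-1],[[-0.16,0.84,0],[0,0,-0.1],-1],[[-0.16,0.84,0],[0,0,-0.1],-1]])

```text
t: 34.8
position: [0.5167, 0.0684, 0.2173]
eef_rot: [-2.736, -1.543, 0.0]
contact_force: [0.2, 0.5, -0.3]
width: 0.998
finger_force: 0.0
```

Emit:
jog_arm(rows=[[[-0.16,0.84,0],[0,0,-0.1],-1],[[-0.16,0.84,0],[0,0,-0.1],-1],[[-0.16,0.84,0],[0,0,-0.1],-1],[[-0.16,0.84,0],[0,0,-0.17],-1],[[0,0,0],[0,0,0],-1],[[0,0,0],[0,0,0],-1],[[0,0,0],[0,0,0],-1],[[0,0,0],[0,0,0],-1]])

```text
t: 35.6
position: [0.486, 0.2332, 0.2175]
eef_rot: [-2.775, -1.472, 0.0]
contact_force: [-0.9, -0.0, -0.2]
width: 0.998
finger_force: 0.0
```

```bash
python3 look.py w7 fig_oblong:.056; python3 - <<'E'
from h import *
C=cam('wrist');
def base(P,a):
    c,s=np.cos(np.radians(a)),np.sin(np.radians(a))
    return proj([[P[0]+.032*i*c-.017*j*s,P[1]+.032*i*s+.017*j*c,.01] for i,j in((1,1),(1,-1),(-1,-1),(-1,1))],*C).round(1)
b=base([.4826,.2418],56);print(b.tolist())
im=read_camera('wrist')[:,:,::-1].copy();im=cv2.resize(im[130:300,210:430],None,fx=3.6,fy=3.5,interpolation=cv2.INTER_CUBIC)
cv2.polylines(im,[((b-[210,130])*[3.6,3.5]).astype(np.int32)],True,(0,0,255),1)
cv2.imwrite('pics/w7z.png',im)
E
```

```text
t 35.6 pos [0.486  0.2332 0.2175] closing yaw -34.1 tilt 0.01 w 0.998 ff 0.0 F [-0.9 -0.  -0.2]
fig_oblong [(0.58, array([0.4833, 0.2413, 0.0102]))]
  mask 0.6 uv 291 327 165 253 rect [487.1 248.8  74.   29.7  56.2]
[[292.3, 176.2], [329.1, 176.1], [328.7, 242.7], [293.7, 242.8]]
```

View pics/w7z.png

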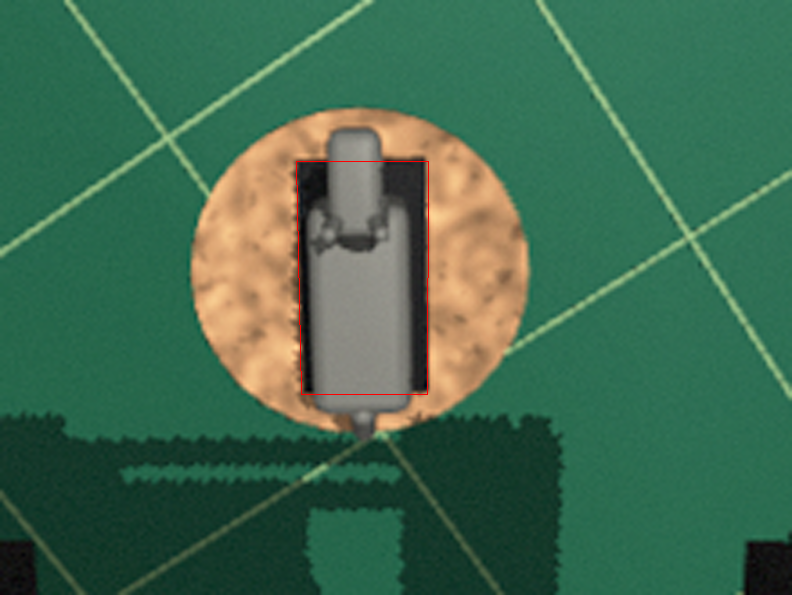

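The predicted base outline coincides with the picture, so the beast is exactly at the released pose and I can grip it.

Emit:
jog_arm(rows=[[[-0.07,0.17,-0.6],[0,0,0],-1],[[0,0,-0.6],[0,0,0],-1],[[0,0,-0.6],[0,0,0],-1],[[0,0,-0.6],[0,0,0],-1],[[0,0,-0.6],[0,0,0],-1],[[0,0,-0.5],[0,0,0],-1],[[0,0,-0.36],[0,0,0],-1],[[0,0,0],[0,0,0],-1]])

```text
t: 36.6
position: [0.4807, 0.2421, 0.0225]
eef_rot: [2.773, 1.474, -0.006]
contact_force: [0.1, -0.4, 0.4]
width: 1.001
finger_force: 0.0
```

Emit:
jog_arm(rows=[[[0,0,0],[0,0,0],0.2],[[0,0,0],[0,0,0],0.5],[[0,0,0],[0,0,0],1],[[0,0,0],[0,0,0],1],[[0,0,0],[0,0,0],1],[[0,0,0],[0,0,0],1],[[0,0,0],[0,0,0],1],[[0,0,0],[0,0,0],1]])

```text
t: 37.4
position: [0.4821, 0.2433, 0.0245]
eef_rot: [-2.774, -1.475, 0.0]
contact_force: [-0.0, -0.0, -0.2]
width: 0.353
finger_force: 0.0
```

Emit:
jog_arm(rows=[[[0,0,0],[0,0,0],1],[[0,0,0],[0,0,0],1],[[0,0,0],[0,0,0],1],[[0,0,0],[0,0,0],1],[[0,0,0],[0,0,0],1]])

```text
t: 37.9
position: [0.4821, 0.2432, 0.0245]
eef_rot: [2.774, 1.475, -0.0]
contact_force: [0.4, 0.2, -0.6]
width: 0.275
finger_force: 15.0
```

Emit:
jog_arm(rows=[[[0,0,0.2],[0,0,0],1],[[0,0,0.48],[0,0,0],1],[[0,0,0.48],[0,0,0],1],[[0,0,0.48],[0,0,0],1],[[0,0,0.48],[0,0,0],1],[[0,0,0.48],[0,0,0],1],[[0,0,0],[0,0,0],1],[[0,0,0],[0,0,0],1]])

```text
t: 38.7
position: [0.482, 0.2435, 0.1549]
eef_rot: [-2.773, -1.475, -0.001]
contact_force: [0.6, 0.1, -1.5]
width: 0.275
finger_force: 15.0
```

Emit:
jog_arm(rows=[[[-0.05,-0.5,0],[0,0,-0.1],1],[[-0.05,-0.84,0],[0,0,-0.1],1],[[-0.05,-0.84,0],[0,0,-0.1],1],[[-0.05,-0.84,0],[0,0,-0.1],1],[[-0.05,-0.84,0],[0,0,-0.1],1],[[-0.05,-0.84,0],[0,0,-0.1],1],[[-0.05,-0.84,0],[0,0,-0.1],1],[[-0.05,-0.84,0],[0,0,-0.1],1]])

```text
t: 39.5
position: [0.4609, -0.0772, 0.1537]
eef_rot: [-2.832, -1.357, 0.001]
contact_force: [1.8, 0.2, -1.6]
width: 0.276
finger_force: 15.0
```

Emit:
jog_arm(rows=[[[-0.03,-0.34,0],[0,0,0],1],[[0,0,0],[0,0,0],1],[[0,0,0],[0,0,0],1],[[0,0,0],[0,0,0],1],[[0,0,0],[0,0,0],1]])

```text
t: 40.0
position: [0.4606, -0.0915, 0.1543]
eef_rot: [2.831, 1.361, -0.001]
contact_force: [0.9, -0.6, -1.4]
width: 0.269
finger_force: 15.0
```

```bash
python3 -c "
from h import *
st()"
```

```text
t 40.0 pos [ 0.4606 -0.0915  0.1543] closing yaw -38.7 tilt 0.03 w 0.269 ff 14.970463381614536 F [ 0.9 -0.6 -1.4]
```

Emit:
jog_arm(rows=[[[0,-0.03,-0.5],[0,0,0],1],[[0,0,-0.5],[0,0,0],1],[[0,0,-0.5],[0,0,0],1],[[0,0,-0.4],[0,0,0],1],[[0,0,-0.25],[0,0,0],1],[[0,0,-0.1],[0,0,0],1],[[0,0,0],[0,0,0],1],[[0,0,0],[0,0,0],1]])

```text
t: 40.8
position: [0.461, -0.094, 0.0426]
eef_rot: [2.832, 1.359, 0.001]
contact_force: [0.9, 0.4, -0.7]
width: 0.272
finger_force: 15.0
```

Emit:
jog_arm(rows=[[[0,0,-0.05],[0,0,0],1],[[0,0,-0.02],[0,0,0],1],[[0,0,-0.01],[0,0,0],1],[[0,0,0],[0,0,0],1],[[0,0,0],[0,0,0],1]])

```text
t: 41.3
position: [0.4606, -0.0942, 0.0381]
eef_rot: [-2.833, -1.358, -0.0]
contact_force: [0.2, -0.6, -1.5]
width: 0.272
finger_force: 15.0
```

Emit:
jog_arm(rows=[[[0,0,-0.02],[0,0,0],1],[[0,0,-0.01],[0,0,0],1],[[0,0,0],[0,0,0],1],[[0,0,0],[0,0,0],0.3],[[0,0,0],[0,0,0],0],[[0,0,0],[0,0,0],-0.5],[[0,0,0],[0,0,0],-1],[[0,0,0],[0,0,0],-1]])

```text
t: 42.1
position: [0.4606, -0.0942, 0.0366]
eef_rot: [-2.833, -1.358, -0.0]
contact_force: [1.0, 0.2, -0.2]
width: 0.626
finger_force: 0.0
```

Emit:
jog_arm(rows=[[[0,0,0],[0,0,0],-1],[[0,0,0],[0,0,0],-1],[[0,0,0],[0,0,0],-1],[[0,0,0],[0,0,0],-1],[[0,0,0],[0,0,0],-1],[[0,0,0],[0,0,0],-1]])

```text
t: 42.7
position: [0.4606, -0.0942, 0.0366]
eef_rot: [-2.833, -1.358, -0.0]
contact_force: [0.1, 0.2, -0.4]
width: 0.992
finger_force: 0.0
```

Emit:
jog_arm(rows=[[[0,0,0.3],[0,0,0],-1],[[0,0,0.6],[0,0,0],-1],[[0,0,0.7],[0,0,0],-1],[[0,0,0.7],[0,0,0],-1],[[0,0,0.7],[0,0,0],-1],[[0,0,0.5],[0,0,0],-1],[[0,0,0],[0,0,0],-1],[[0,0,0],[0,0,0],-1]])

```text
t: 43.5
position: [0.4606, -0.0938, 0.2096]
eef_rot: [-2.831, -1.358, -0.002]
contact_force: [-0.3, 0.1, -0.6]
width: 0.997
finger_force: 0.0
```

```bash
python3 look.py w8 fig_oblong:.068; python3 - <<'E'
from fit import *
fit('plinth_oblong','wrist',np.array([.4605,-.094,.888]))
fit('plinth_round','wrist',np.array([.6355,.094,0]),0)
im=read_camera('scene')
cv2.imwrite('pics/end.png',np.vstack([cv2.resize(im[170:340,80:580,::-1],(800,272)),cv2.resize(read_camera('wrist')[130:300,70:570,::-1],(800,272))]))
for n in('fig_round','fig_square','fig_oblong'):print(n,[np.round(d['centre'],4) for d in mark_of(n,'scene')[:1]])
E
```

```text
t 43.5 pos [ 0.4606 -0.0938  0.2096] closing yaw -38.7 tilt 0.11 w 0.997 ff 0.0 F [-0.3  0.1 -0.6]
fig_oblong [(0.61, array([ 0.4584, -0.096 ,  0.0258]))]
  mask 0.85 uv 299 337 178 268 rect [463.9 -88.3  72.4  29.3  51. ]
plinth_oblong wrist iou 0.97 [ 0.4604 -0.091 ] 50.7
plinth_round wrist none
fig_round [array([0.6355, 0.0935, 0.0297])]
fig_square [array([ 0.5816, -0.273 ,  0.0219])]
fig_oblong [array([ 0.4588, -0.0978,  0.0207])]
```

View pics/end.png

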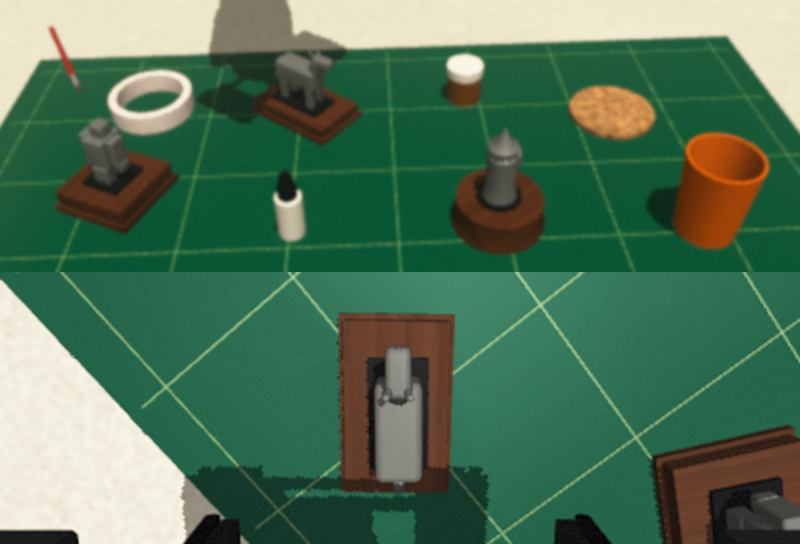

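All three miniatures stand upright and centred on their own plinths, the coaster is empty, and the jar, bottle and cup are where they were. Handing in.

```bash
python3 -c "
from station import *
print(job_done())"
```

```text
the job is handed in; nothing more can be done
None
```

I handed the job in at about 44 s on the robot's clock. In the last pictures each miniature stands upright and near the middle of its matching plinth. The beast was parked on the coaster on the way, the coaster is now empty, and the jar, bottle and cup look untouched. The hand-in call did not return a verdict.

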